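# Level the diffuser and lock its rod with the hex key

### The arm

A 7-joint arm with a two-finger parallel gripper is mounted at the origin on the work surface. World frame = base frame: x ahead of the robot, y to its left, z up, the work surface at z = 0. Lengths are in m, angles in rad, forces in N, time in s.
With the tool pointing down it reaches from about 0.425 to 0.95 m from the base axis. Payload 4.7 kg.
Tool frame: the origin (TCP) lies midway between the tips of the shut fingers; the grasp point (between the pads) lies 19 mm behind it; z points along the fingers, y is the direction in which the jaws open and shut (so a half turn about z gives the same grasp; the last joint's range is limited). The gripper opens to 87 mm and grips with 3 to 60 N. Pads are 19 mm wide; open, the fingers measure 117 mm over their backs; the gripper's body (75 mm by 190 mm) begins 51 mm behind the grasp point.
Start: joints at [1.208, 0.469, -0.049, 1.532, 0.024, 1.141, -0.082], TCP at [0.221, -0.638, 0.223] pointing down, gripper open.
Joint ranges: [-2.59, 2.59], [-0.33, 1.99], [-1.39, 1.29], [0.1, 2.45], [-1.04, 4.18], [0.21, 1.99], [-2.66, 2.66]. Speed limits (rad/s): [2.57, 2.57, 3.14, 3.14, 3.14, 3.14, 3.14].

### API

Orientations are given as a rotation vector (axis times angle).
In Python, from cell import sensors, vision, workorder gives the robot as it stands.
- The arm moves only by the tool servo_tool, never from a script. Its argument "targets" is text: rows parted by semicolons, each of 7 numbers parted by spaces: the turn, a rotation vector about the tool's x, y, z in rad, then the shift along the tool's x, y, z in m, then the gripper's target within -1 to 1 (shut at 1, half-way at 0, fully open at -1). A call has 1 to 20 rows; each row shifts and turns the commanded pose from where the row before left it, along the tool's axes as they then stand; what a row does not reach is not made up. A row lasts 1/8 s, in which the tool goes at most 62.5 mm and 10.7 degrees, less where a joint would pass 70% of its speed; a pose out of reach is approached as far as the arm can. A call with a gripper value outside its range is refused whole. The fingers move at their own pace and stop on an object; "newtons" is the grip in N (left out, the last holds). Time passes only in rows, so rows that do not move let the fingers close. It gives the time, the measured TCP pose, the force and the opening at its end, in the units of the state.
- sensors.state(): the state, without advancing time (a new reading comes with each control period).
- vision.get_image(name): name is "scene" or "top"; returns a dict with "image" (400x640x3 uint8, red, green, blue), "fx", "fy", "cx", "cy" (pixels), "R" (3x3) and "t" (3): a world point X has camera coordinates R X + t. Camera axes: x right, y down, z forward; pixel columns grow to the right and rows downward; lengths in m; the calibration is good to about 2 mm. A picture is of the moment at which its call begins. There is no depth.
- workorder.hand_in(): hands the job in, once; it reports no verdict.
Trained networks look in a picture, given as the dict that the camera call returned (one of the last four; its "shot" number tells which), for a name from the list of things; names that differ only in an ending like _2 or _b are one class to them, and where a whole thing is asked for, a point or a joint stands for the part that bears it (a point fixed in the world has none). Each returns a list of dicts, best first, with "confidence" (0 to 1); they miss things now and then, are a little off and sometimes report something else, mostly with a low value. They report only what shows in the picture. A call takes as long as a camera call. They do not tell look-alikes from the thing itself.
- vision.recognise(name, picture): "bbox" ([left, top, width, height] in pixels, round what is visible of it).
The state is a dict: "time": time; "joint_positions": joint angles; "joint_vel": joint speeds; "joint_torque": joint torques, N m; "ee_pos": TCP position; "ee_rot": TCP orientation; "force": force on the tool from outside, world axes, zero at the start; "moment": the same for the moment, N m; "finger_gap": opening from 0.0 (shut) to 1.0 (fully open).
Only numpy, scipy, OpenCV 4.12 (cv2) and the standard library are available. Lean on these libraries where they do the work, as an engineer would, in place of code of your own. Each camera call takes 0.05 s, during which the arm holds its last target. There are 200 camera calls.

### The job

The frosted diffuser over the cork turntable hangs tilted because its rod is loose: gently press the raised edge of its frame down, with no more than about 15 N, until the diffuser is level, so that the flat of the rod faces the setscrew. Then take the red T-handled hex key out of the brass holder, seat it fully in the setscrew on the stand's hub, and tighten clockwise until it is firmly snug, about 0.4 N m and never above 0.5 N m. Leave the key standing in the setscrew, the diffuser level, and the other things on the counter where they are.

Things in the scene. Friction and masses are not known exactly. Their poses are not given: they have to be found in the camera images.
- diffuser (a point): Centre of the framed frosted-glass diffuser, on its rod's axis, 100 mm above the counter. Aluminium frame 100 x 100 x 8 mm, bars 12 mm wide, centred on the axis. y axis: along the rod, away from the hub; z: normal of glass and rod flat. Starts with the -x edge (facing the robot) raised 0.3 to 0.6 rad. With z vertical it is level and the flat faces the setscrew.
- rod: Chrome rod, 28 mm thick, with a 16 mm wide flat, with the diffuser fixed to it. Origin: on its axis under the setscrew, inside the hub; axes as diffuser, which is 115 mm along y. Turns about y (-0.5 to 1.0 rad from level) with 0.08 N m of friction, balanced, and stays where left; press along the edge's arc. 
- socket_floor (a point): Centre of the floor of the setscrew's hex socket, on top of the hub, 124 mm above the counter. Socket 14.5 mm across flats, 14 mm deep, under a 45 degree brass countersink 19 mm wide, 3 mm deep; head 25 mm wide. x axis: across two flats; z up. Tightens clockwise from above.
- setscrew: The setscrew; origin 2 mm below socket_floor, same axes. It runs against 0.20 N m of friction for 0.15 to 1.0 rad until its tip meets the flat, whose depth is not known to 2 mm either way; then the torque climbs 0.1 N m in about 0.08 rad. Below 0.3 N m it is not tight, above 0.5 N m the flat is marred. It stays where it is left.
- screw_tip: Middle third of the hidden tip of the setscrew inside the hub, pressing on the rod; moves down 6 mm per radian of the screw. Origin: its lower end. The torque beyond the 0.20 N m of friction is 18 mm times the force of this body on the rod (11 N at 0.40 N m).
- stand: Diffuser stand, fixed. Origin: under the hub, at counter level. Baseboard 12 mm thick, 160 mm along x, from -47 to 203 mm along y. Grey hub 44 x 36 mm over the origin, top 122 mm above the counter; the rod leaves it along +y. Cork turntable 150 mm wide, top 32 mm above the counter, 115 mm along +y under the diffuser.
- key_grip (a point): Centre of the hex key's red T-bar: 80 mm along x, 12 mm along y, 16 mm along z. The steel shank points down (-z) from it; the tip is 100 mm below. About 220 g. Starts upright in the brass holder, this point 110 mm above the counter.
- key_tip (a point): Lower end of the hex key: hexagon 14 mm across flats, 89 mm long, ending in a round pilot 3 mm long, 11 mm thick (this point is the pilot's end). x axis: across two flats, along the T-bar. Fits the socket in six ways, 60 degrees apart, with about 4 degrees of play; seated, this point lies on socket_floor.
- holder: Brass block 56 x 56 x 50 mm, fixed, with a square 18 mm hole 40 mm deep in which the key stands. Origin: centre of its underside.
- cassette: Squat black film cassette, 42 mm wide, 30 mm high; origin under its centre. Leave alone.
- loupe: Dark steel loupe, 42 mm wide, 40 mm high; origin under its centre. Leave alone.
- brush_pot: Brass pot 52 mm wide, 60 mm high, with spotting brushes up to 158 mm high; origin under its centre. Leave alone.
- reel: White film reel, 60 mm wide, 34 mm high; origin under its centre. Leave alone.
There are look-alikes about, which are no part of the job. Leave any purple or white look-alike of the part that bears key_grip alone.

How it is judged:
By the outcome, as a careful person would: the job done as asked, in the order asked, and still so for the second after the job is handed in, with the robot touching nothing.
It also fails if it takes over 61 s, if anything falls off the work surface, if the arm or the gripper's body presses on something with over 40 N, if the wrist force passes 120 N, or if a joint passes its speed limit or range.

## Working session

There is one attempt and no reset: what is moved stays moved. The work goes in short steps, Python scripts to look and compute and a tool call to move; the robot and the scene stay as the last step left them, time stands still between calls to the robot, and variables do not carry over. Pictures are saved under pics/ and viewed, about 8 in all and at most 12, crops included, and the job is handed in when it is done.

Besides the shell and the picture viewer there is one more tool, called after "Request:" in YAML: its name, and indented under it one key for each argument. servo_tool: Moves the arm, as the interface text tells. Its arguments: {"type":"object","properties":{"targets":{"type":"string"},"newtons":{"type":"number"}},"required":["targets"]}

```bash
ls; mkdir -p pics; cat > h.py <<'E'
import numpy as np,cv2
from scipy.spatial.transform import Rotation as Ro
from cell import sensors,vision,workorder
def save(p,f,crop=None,k=1):
    im=p["image"]
    if crop: l,t,w,h=crop; im=im[t:t+h,l:l+w]
    im=cv2.resize(im,None,fx=k,fy=k,interpolation=cv2.INTER_CUBIC)
    cv2.imwrite("pics/"+f,im[:,:,::-1])
def proj(p,X):
    c=(np.asarray(p["R"])@np.atleast_2d(X).T).T+np.asarray(p["t"])
    return np.c_[p["fx"]*c[:,0]/c[:,2]+p["cx"],p["fy"]*c[:,1]/c[:,2]+p["cy"]]
def ray(p,uv):
    R=np.asarray(p["R"]);d=R.T@np.array([(uv[0]-p["cx"])/p["fx"],(uv[1]-p["cy"])/p["fy"],1]);return -R.T@np.asarray(p["t"]),d
def atz(p,uv,z):
    o,d=ray(p,uv);return o+d*(z-o[2])/d[2]
def tri(p1,u1,p2,u2):
    A=[];b=[]
    for p,u in((p1,u1),(p2,u2)):
        o,d=ray(p,u);d/=np.linalg.norm(d);M=np.eye(3)-np.outer(d,d);A.append(M);b.append(M@o)
    return np.linalg.lstsq(np.vstack(A),np.hstack(b),rcond=None)[0]
E
python3 - <<'E'
from h import *
s=sensors.state();print(s)
for n in("scene","top"):
    p=vision.get_image(n);save(p,n+"0.png");np.savez(n+"0.npz",**p)
    print(n,"fx",p["fx"],"C",-np.asarray(p["R"]).T@np.asarray(p["t"]))
    for o in("diffuser","rod","setscrew","stand","key_grip","holder","cassette","loupe","brush_pot","reel"):
        print(o,[(np.round(r["bbox"]).tolist(),round(r["confidence"],2)) for r in vision.recognise(o,p)[:4]])
E
```

```text
pics
{'time': 0.0, 'joint_positions': array([ 1.20809662,  0.46943256, -0.0486202 ,  1.53371054,  0.02412849,
        1.14095888, -0.08227024]), 'joint_vel': array([-6.10434793e-05, -2.99220366e-04,  1.58449099e-04,  3.16785948e-04,
       -3.74622919e-04,  1.74313843e-05,  4.26329550e-04]), 'joint_torque': array([-4.52381082e-04, -5.07972908e+01, -8.06714594e-02, -2.36150783e+01,
       -6.11349754e-02,  3.80041427e-02,  1.94404915e-04]), 'ee_pos': array([ 0.22097471, -0.63717198,  0.22149846]), 'ee_rot': array([-3.09605974e+00, -5.21737056e-01,  6.31165028e-04]), 'force': array([ 0.04396878, -0.33571367,  0.33958237]), 'moment': array([-0.02688772,  0.0168568 , -0.00408088]), 'finger_gap': 0.9990554529874656}
scene fx 415.4555328843884 C [ 1.14658569 -0.76360275  0.77424872]
diffuser [([274.0, 163.0, 60.0, 52.0], 0.7)]
rod [([274.0, 166.0, 62.0, 46.0], 0.68)]
setscrew [([282.0, 187.0, 9.0, 12.0], 0.48)]
stand [([260.0, 188.0, 95.0, 64.0], 0.66)]
key_grip [([178.0, 247.0, 32.0, 32.0], 0.78), ([270.0, 234.0, 28.0, 41.0], 0.74), ([227.0, 224.0, 27.0, 30.0], 0.59)]
holder [([228.0, 245.0, 30.0, 28.0], 0.65), ([276.0, 166.0, 62.0, 47.0], 0.21)]
cassette [([229.0, 302.0, 18.0, 23.0], 0.88)]
loupe [([311.0, 275.0, 14.0, 23.0], 0.86)]
brush_pot [([352.0, 118.0, 14.0, 38.0], 0.93)]
reel [([384.0, 155.0, 19.0, 15.0], 0.47)]
top fx 397.77029966270925 C [0.34568411 0.02305837 1.2855702 ]
diffuser [([283.0, 207.0, 70.0, 29.0], 0.71)]
rod [([283.0, 204.0, 70.0, 35.0], 0.78)]
setscrew [([334.0, 212.0, 12.0, 12.0], 0.48)]
stand [([271.0, 197.0, 84.0, 53.0], 0.97)]
key_grip [([426.0, 225.0, 18.0, 22.0], 0.63), ([393.0, 207.0, 8.0, 26.0], 0.6), ([380.0, 172.0, 9.0, 21.0], 0.5)]
holder [([383.0, 215.0, 16.0, 21.0], 0.85), ([282.0, 208.0, 72.0, 28.0], 0.51)]
cassette [([422.0, 181.0, 15.0, 12.0], 0.62), ([282.0, 208.0, 69.0, 30.0], 0.26)]
loupe [([368.0, 151.0, 13.0, 17.0], 0.47)]
brush_pot []
reel [([180.0, 198.0, 17.0, 21.0], 0.66)]
```

```bash
python3 - <<'E'
import cv2
a=cv2.imread("pics/scene0.png")[100:340,150:420];b=cv2.imread("pics/top0.png")[130:270,160:460]
cv2.imwrite("pics/s1.png",cv2.resize(a,None,fx=2.4,fy=2.4,interpolation=3));cv2.imwrite("pics/t1.png",cv2.resize(b,None,fx=2.6,fy=2.6,interpolation=3))
E
```

```text
(no output)
```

View pics/s1.png

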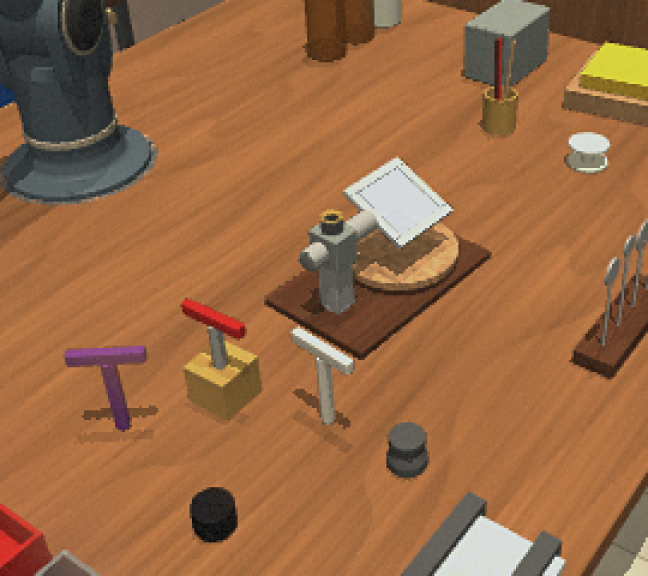

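View pics/t1.png

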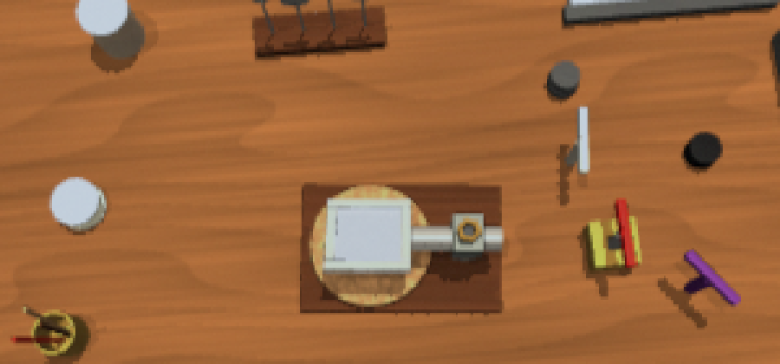

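The red key (crop s1 about (213,318), full picture about (239,232); top about (393,220)) stands in the brass holder. The purple one (full about (194,263)) and the white one (about (284,254)) stand alone on the counter. Only the red one fits, and this enlarged crop confirms it. The diffuser is in full picture at about (316,184), with its robot-side edge up, and the brass screw is on the hub at about (288,191).

```bash
cat > m.py <<'E'
from h import *
def blob(p,mask,box):
    l,t,w,h=box;m=np.zeros(mask.shape,np.uint8);m[t:t+h,l:l+w]=mask[t:t+h,l:l+w]
    n,L,S,C=cv2.connectedComponentsWithStats(m.astype(np.uint8))
    i=1+np.argmax(S[1:,4]);ys,xs=np.where(L==i)
    return C[i],cv2.minAreaRect(np.c_[xs,ys].astype(np.float32)),S[i]
def bar(p,box):
    im=p["image"].astype(int);m=(im[...,0]>110)&(im[...,1]<60)&(im[...,2]<70)
    c,r,S=blob(p,m.astype(np.uint8),box);B=cv2.boxPoints(r)
    e=[np.linalg.norm(B[0]-B[1]),np.linalg.norm(B[1]-B[2])]
    if e[0]>e[1]: E=[(B[1]+B[2])/2,(B[0]+B[3])/2]
    else: E=[(B[0]+B[1])/2,(B[2]+B[3])/2]
    return c,E,S[4]
E
python3 - <<'E'
from m import *
s={k:v for k,v in np.load("scene0.npz").items()};t={k:v for k,v in np.load("top0.npz").items()}
cs,Es,a=bar(s,(215,215,50,40));ct,Et,b=bar(t,(385,200,30,40))
print(cs,Es,a,ct,Et,b)
print("grip",tri(s,cs,t,ct))
Es=sorted(Es,key=lambda e:e[0]);Et=sorted(Et,key=lambda e:e[1])
for q in Et: print("top end z.118",atz(t,q,.112))
for q in Es: print("scene end",atz(s,q,.11))
for k,p,box in(("s",s,(278,183,20,18)),("t",t,(330,208,18,18))):
    im=p["image"].astype(int);m=((im[...,0]-im[...,2]>60)&(im[...,0]>90)).astype(np.uint8)
    c,r,S=blob(p,m,box);print(k,c,S)
    np.save("c"+k,c)
print("screw tri",tri(s,np.load("cs.npy"),t,np.load("ct.npy")),atz(t,np.load("ct.npy"),.138),atz(s,np.load("cs.npy"),.138))
# baseboard edges in top crop corners
for q in((302,184),(502,185),(501,313),(302,312)): print("base",atz(t,(160+q[0]/2.6,130+q[1]/2.6),.012))
for q in((588,220),(636,217),(640,263),(592,273)): print("hold",atz(t,(160+q[0]/2.6,130+q[1]/2.6),.05))
for q in((327,198),(410,199),(411,268),(325,274)): print("diff",atz(t,(160+q[0]/2.6,130+q[1]/2.6),.1))
E
```

```text
[238.47058824 232.24117647] [array([225.78049, 226.47559], dtype=float32), array([250.89267, 238.06583], dtype=float32)] 170 [400.03797468 219.05063291] [array([398.42776, 206.78033], dtype=float32), array([402.3237 , 232.10403], dtype=float32)] 79
grip [ 0.52782366 -0.24055448  0.11179914]
top end z.118 [ 0.56547675 -0.24053956  0.112     ]
top end z.118 [ 0.4883104  -0.24194967  0.112     ]
scene end [ 0.48355047 -0.24069904  0.11      ]
scene end [ 0.56658319 -0.23834561  0.11      ]
s [286.13736264 187.71428571] [278 183  20  18 182]
t [337.9382716  210.19753086] [330 208  18   8  81]
screw tri [ 0.55434551 -0.06292028  0.15588917] [ 0.56603097 -0.05634945  0.138     ] [ 0.52992012 -0.05190884  0.138     ]
base [0.63937968 0.13370505 0.012     ]
base [ 0.61593364 -0.11748181  0.012     ]
base [ 0.45606781 -0.09903632  0.012     ]
base [0.47865187 0.14422793 0.012     ]
hold [ 0.55543791 -0.21258232  0.05      ]
hold [ 0.55400388 -0.27107925  0.05      ]
hold [ 0.49776458 -0.26827211  0.05      ]
hold [ 0.49081555 -0.20927997  0.05      ]
diff [0.599751   0.09798432 0.1       ]
diff [0.59002668 0.00126697 0.1       ]
diff [0.50897077 0.00725996 0.1       ]
diff [0.51072016 0.10659214 0.1       ]
```

```bash
cat > ov.py <<'E'
from h import *
def frame(O,yaw): return np.array([[np.cos(yaw),-np.sin(yaw),0,O[0]],[np.sin(yaw),np.cos(yaw),0,O[1]],[0,0,1,0],[0,0,0,1]])
def pts(T,P): P=np.atleast_2d(P);return P@T[:3,:3].T+T[:3,3]
def dif(T,th,h=.004):
    P=np.array([[x,y,h] for x,y in((-.05,-.05),(.05,-.05),(.05,.05),(-.05,.05))])
    return pts(T,Ro.from_euler('y',th).apply(P)+[0,.115,.1])
def overlay(p,T,th,box,k):
    l,t,w,h=box;im=cv2.resize(p["image"][t:t+h,l:l+w],None,fx=k,fy=k,interpolation=cv2.INTER_CUBIC)[:,:,::-1].copy()
    a=np.linspace(0,2*np.pi,40)
    for X,c in((pts(T,np.c_[.0125*np.cos(a),.0125*np.sin(a),0*a+.138]),(255,0,0)),(pts(T,[[x,y,.122] for x,y in((-.022,-.018),(.022,-.018),(.022,.018),(-.022,.018))]),(0,255,0)),(dif(T,th),(255,0,255)),(pts(T,[[x,y,.012] for x,y in((-.08,-.047),(.08,-.047),(.08,.203),(-.08,.203))]),(255,255,0))):
        uv=((proj(p,X)-[l,t]+.5)*k).astype(np.int32);cv2.polylines(im,[uv],True,c,1)
    return im
E
python3 - <<'E'
from ov import *
s={k:v for k,v in np.load("scene0.npz").items()};t={k:v for k,v in np.load("top0.npz").items()}
T=frame((.5403,-.0624),np.radians(-5.3))
a=overlay(s,T,.45,(255,155,105,105),5.4);b=overlay(t,T,.45,(272,190,90,66),5.4*105/66*.5)
b=cv2.copyMakeBorder(b,0,max(0,a.shape[0]-b.shape[0]),0,0,0);cv2.imwrite("pics/o1.png",np.hstack([a[:550,:430],b[:min(a.shape[0],550),:370]]));print(a.shape,b.shape)
R=Ro.from_rotvec(sensors.state()["ee_rot"]).as_matrix();print(R.round(3))
E
```

```text
(567, 567, 3) (567, 387, 3)
[[ 0.945  0.328  0.   ]
 [ 0.328 -0.945 -0.   ]
 [ 0.     0.    -1.   ]]
```

View pics/o1.png

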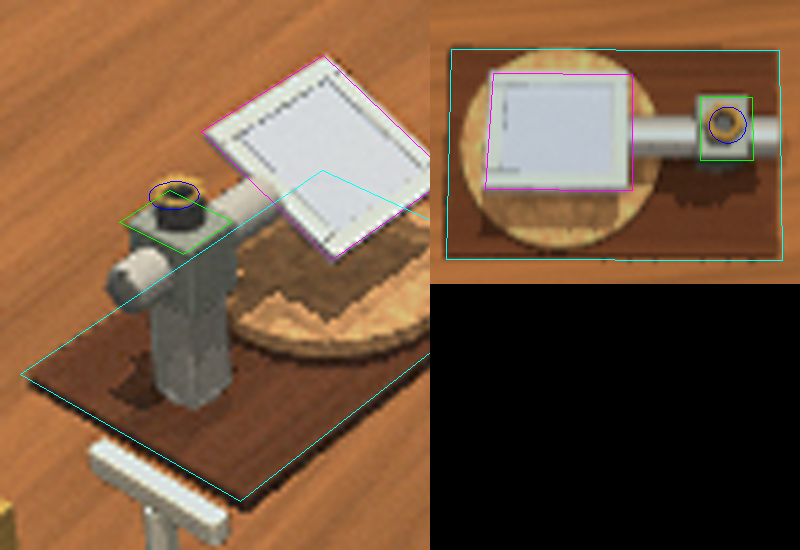

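The overlay fits a stand at (0.540, -0.062) with yaw -5.3° and a diffuser tilt of about 0.45 rad. The drawn ring coincides with the brass screw in both views, to about 1 px. I'll go above the raised edge with the fingers shut.

Request:
servo_tool:
  targets: "0 0 0 0.0373 -0.028 0 1;0 0 0 0.0373 -0.028 0 1;0 0 0 0.0373 -0.028 0 1;0 0 0 0.0373 -0.028 0 1;0 0 0 0.0373 -0.028 0 1;0 0 0 0.0373 -0.028 0 1;0 0 0 0.0373 -0.028 0 1;0 0 0 0.0373 -0.028 0 1;0 0 0 0.0373 -0.028 0 1;0 0 0 0.0373 -0.028 0 1;0 0 0 0.0205 -0.047 0.01 1;0 0 0 0.0205 -0.047 0.01 1;0 0 0 0.0205 -0.047 0.01 1;0 0 0 0.0205 -0.047 0.01 1;0 0 0 0.0205 -0.047 0.01 1;0 0 0 0.0205 -0.047 0.01 1;0 0 0.142 0 0 0 1;0 0 0.142 0 0 0 1;0 0 0.142 0 0 0 1;0 0 0 0 0 0 1"

```text
time: 3.6
ee_pos: [0.5058, 0.0558, 0.1627]
ee_rot: [3.138, -0.142, 0.001]
force: [-0.3, -0.6, -0.4]
finger_gap: 0.005
```

Request:
servo_tool:
  targets: "0 0 0 -0.001 0 0.016 1;0 0 0 0 0 0.016 1;0 0 0 0 0 0.003 1;0 0 0 0 0 0.003 1;0 0 0 0 0 0.003 1;0 0 0 0 0 0.003 1"

```text
time: 4.35
ee_pos: [0.5047, 0.056, 0.1187]
ee_rot: [-3.138, 0.145, -0.001]
force: [-2.5, -0.4, 2.0]
finger_gap: 0.004
```

Request:
servo_tool:
  targets: "0 0 0 -0.0005 0 0.003 1;0 0 0 -0.0005 0 0.003 1;0 0 0 -0.0005 0 0.002 1;0 0 0 0 0 0 1"

```text
time: 4.85
ee_pos: [0.5036, 0.056, 0.1104]
ee_rot: [-3.138, 0.145, -0.001]
force: [-0.5, -0.2, -0.2]
finger_gap: 0.003
```

Request:
servo_tool:
  targets: "0 0 0 0 0 0.002 1;0 0 0 0 0 0.002 1;0 0 0 0 0 0.0015 1"

```text
time: 5.22
ee_pos: [0.5031, 0.056, 0.1049]
ee_rot: [3.138, -0.145, -0.0]
force: [-1.1, -0.9, 1.9]
finger_gap: 0.003
```

```bash
python3 - <<'E'
from ov import *
T=frame((.5403,-.0624),np.radians(-5.3))
p=vision.get_image("scene");cv2.imwrite("pics/o2.png",overlay(p,T,0.0,(255,140,115,100),6))
print(sensors.state()["force"],sensors.state()["joint_positions"].round(2))
E
```

```text
[-0.91997907 -0.08926298  0.482007  ] [ 0.07  0.36 -0.32  2.03  0.16  0.77 -2.01]
```

View pics/o2.png

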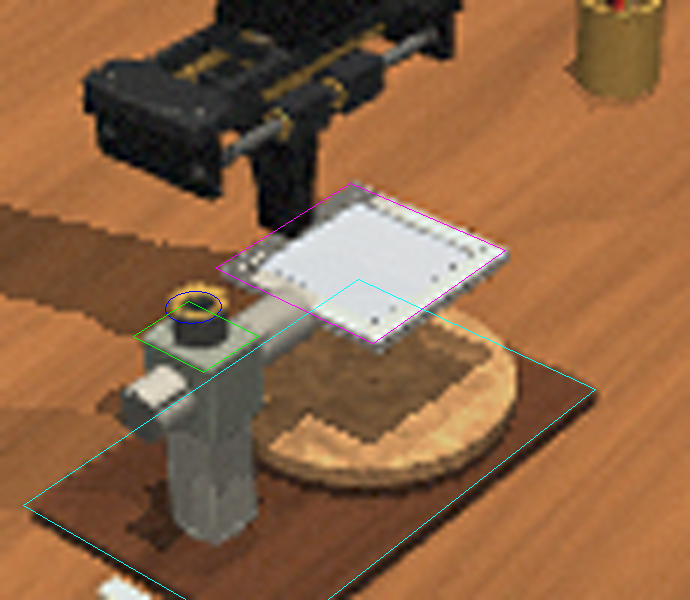

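Nearly level: the magenta level outline (218..508, 185..343) lies on the frame. I'll press the last millimetre, lift off, and go above the key with the jaws open along its bar.

Request:
servo_tool:
  targets: "0 0 0 0 0 0.001 1;0 0 0 0 0 0 1;0 0 0 0 0 -0.048 1;0 0 0 0 0 -0.048 1;0 0 0 0.0085 0.0488 0 -1;0 0 0 0.0085 0.0488 0 -1;0 0 0 0.0085 0.0488 0 -1;0 0 0 0.0085 0.0488 0 -1;0 0 0 0.0085 0.0488 0 -1;0 0 0 0.0085 0.0488 0 -1;0 0 -0.168 0 0 0 -1;0 0 -0.168 0 0 0 -1;0 0 -0.168 0 0 0 -1;0 0 -0.168 0 0 0 -1;0 0 -0.168 0 0 0 -1;0 0 -0.168 0 0 0 -1;0 0 -0.168 0 0 0 -1;0 0 -0.168 0 0 0 -1;0 0 -0.168 0 0 0 -1;0 0 -0.168 0 0 0 -1"

```text
time: 7.78
ee_pos: [0.5272, -0.2407, 0.2]
ee_rot: [2.196, 2.245, 0.0]
force: [-0.0, -0.1, 0.0]
finger_gap: 1.0
```

```bash
python3 - <<'E'
from ov import *
from m import bar
T=frame((.5403,-.0624),np.radians(-5.3))
p=vision.get_image("scene");t=vision.get_image("top")
a=overlay(p,T,0.0,(265,150,75,60),5.3)
save(p,"tmp.png",(205,205,75,75),5.3);b=cv2.imread("pics/tmp.png")
cv2.imwrite("pics/o3.png",np.hstack([a,b[:a.shape[0]]]))
np.savez("s3.npz",**p)
try: print(bar(p,(215,215,50,40)))
except Exception as e: print(e)
s=sensors.state();print(s["joint_positions"].round(2),s["ee_pos"],Ro.from_rotvec(s["ee_rot"]).as_matrix().round(3))
E
```

```text
(array([237.92397661, 232.01754386]), [array([225.51274, 226.03543], dtype=float32), array([250.12181, 237.61618], dtype=float32)], np.int32(171))
[ 0.75  0.38 -0.51  1.77  0.21  1.04  0.18] [ 0.52710547 -0.24066838  0.19986811] [[-0.016  1.     0.001]
 [ 1.     0.016  0.   ]
 [ 0.     0.001 -1.   ]]
```

View pics/o3.png

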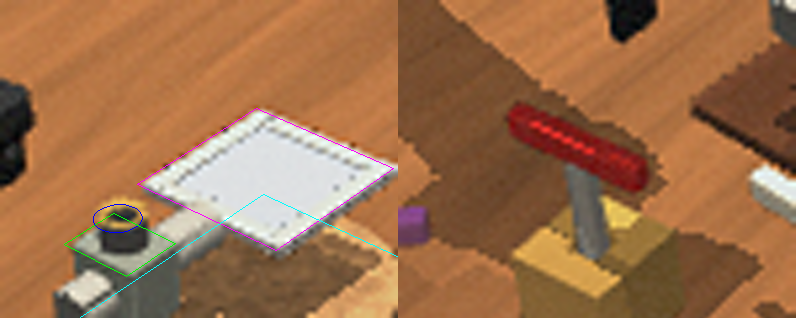

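The magenta outline sits on the frame, so the diffuser stayed level. The red key stands in the holder, with its bar at crop (510..648, 105..190). I'll fit its bar to both views for the 3.5 mm finger clearance.

```bash
python3 - <<'E'
from ov import *
from scipy.optimize import minimize
P=[{k:v for k,v in np.load(f).items()} for f in("scene0.npz","top0.npz")]
M=[]
for p,(l,t,w,h) in zip(P,((215,215,50,40),(385,200,30,40))):
    im=p["image"][t:t+h,l:l+w];hsv=cv2.cvtColor(im,cv2.COLOR_RGB2HSV).astype(int)
    m=((hsv[...,0]<5)|(hsv[...,0]>172))&(hsv[...,1]>170)
    M.append((cv2.resize(m.astype(np.float32),None,fx=4,fy=4,interpolation=cv2.INTER_LINEAR)>.5).astype(np.uint8))
B=np.array([[x,y,z] for x in(-.04,.04) for y in(-.006,.006) for z in(-.008,.008)])
def iou(i,q):
    p=P[i];l,t,_,_=((215,215,50,40),(385,200,30,40))[i]
    X=Ro.from_euler('zyx',[q[3],q[4],q[5]]).apply(B)+q[:3]
    uv=((proj(p,X)-[l,t]+.5)*4).astype(np.int32);m=np.zeros_like(M[i]);cv2.fillConvexPoly(m,cv2.convexHull(uv),1)
    return (m&M[i]).sum()/(m|M[i]).sum()
q0=[.527,-.2405,.11,.02,0,0]
S=np.vstack([q0]+[np.array(q0)+np.eye(6)[i]*[.004,.004,.004,.05,.05,.05] for i in range(6)])
r=minimize(lambda q:-iou(0,q)-iou(1,q),q0,method="Nelder-Mead",options=dict(initial_simplex=S,maxiter=800));print(r.x.round(4),iou(0,r.x),iou(1,r.x))
q1=np.array(q0[:4]);r=minimize(lambda q:-iou(0,[*q,0,0])-iou(1,[*q,0,0]),q1,method="Nelder-Mead",options=dict(initial_simplex=S[:5,:4],maxiter=800));print(r.x.round(4),-r.fun)
for z in(.118,.102,.05): print(z,(proj(P[0],[.527,-.2405,z])[0]-[205,205])*5.3+[398,0],proj(P[1],[.527,-.2405,z])[0])
E
```

```text
[ 0.5277 -0.24    0.1123 -0.007  -0.0087  0.0146] 0.7902702702702703 0.6535836177474402
[ 0.5253 -0.2395  0.1098  0.0152] 1.4408992209628475
0.118 [572.7700528  133.42432101] [400.51848101 218.99475548]
0.102 [577.21418409 159.64898991] [399.43824419 219.90824439]
0.05 [591.1222825  241.72020984] [396.11398761 222.71936084]
```

Request:
servo_tool:
  targets: "0 0 0 0.0006 -0.0005 0.039 -1;0 0 0 0 0 0.039 -1;0 0 0 0 0 0.004 -1;0 0 0 0 0 0.003 -1;0 0 0 0 0 0.002 -1"

```text
time: 8.5
ee_pos: [0.5277, -0.24, 0.1145]
ee_rot: [2.201, 2.237, 0.002]
force: [0.9, -0.3, 0.8]
finger_gap: 0.998
```

Request:
servo_tool:
  targets: "0 0 0 0 0 0 -1;0 0 0 0 0 0.001 -1"

```text
time: 8.75
ee_pos: [0.5269, -0.2399, 0.1128]
ee_rot: [2.202, 2.239, 0.001]
force: [-0.3, 0.3, 0.2]
finger_gap: 1.003
```

```bash
python3 - <<'E'
from h import *
p=vision.get_image("scene");save(p,"o4.png",(195,190,85,75),7)
s=sensors.state();print(s["force"],s["ee_pos"])
E
```

```text
[-0.76983318 -0.26874781 -0.24393807] [ 0.52672357 -0.2398324   0.11247733]
```

View pics/o4.png

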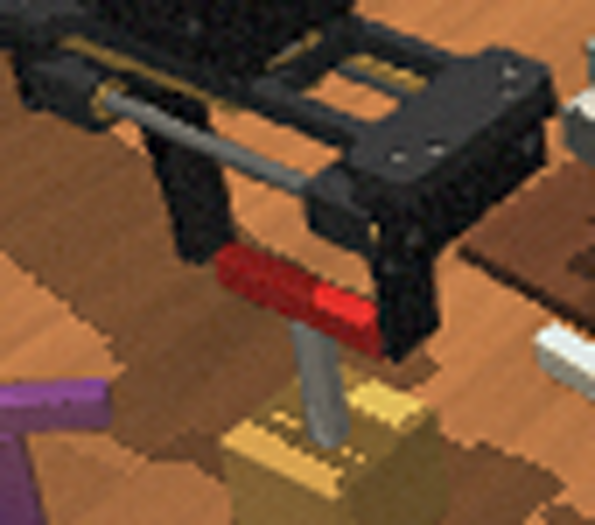

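The bar (215..385, 240..355) lies between the two fingers. I'll descend and grip.

Request:
servo_tool:
  targets: "0 0 0 0 0 0.006 -1;0 0 0 0 0 0.007 -1;0 0 0 0 0 0.007 -1;0 0 0 0 0 0 1;0 0 0 0 0 0 1;0 0 0 0 0 0 1;0 0 0 0 0 0 1"
  newtons: 35

```text
time: 9.68
ee_pos: [0.5264, -0.2397, 0.092]
ee_rot: [2.203, 2.24, -0.0]
force: [0.9, -0.5, -2.3]
finger_gap: 0.91
```

Request:
servo_tool:
  targets: "0 0 0 0 0 -0.01 1;0 0 0 0 0 -0.02 1;0 0 0 0 0 -0.03 1;0 0 0 0 0 -0.05 1;0 0 0 0 0 -0.05 1;0 0 0 0.0443 0.0042 0 1;0 0 0 0.0443 0.0042 0 1;0 0 0 0.0443 0.0042 0 1;0 0 0 0.0443 0.0042 0 1;0 0 0 0 0 0 1"

```text
time: 10.92
ee_pos: [0.5404, -0.0569, 0.2533]
ee_rot: [2.193, 2.249, 0.004]
force: [-0.1, 0.5, -1.7]
finger_gap: 0.918
```

```bash
python3 - <<'E'
from ov import *
T=frame((.5403,-.0624),np.radians(-5.3))
p=vision.get_image("scene");t=vision.get_image("top")
s=sensors.state();print(s["force"],s["moment"],s["ee_pos"],s["joint_positions"].round(2))
R=Ro.from_rotvec(s["ee_rot"]).as_matrix()
def draw(p,box,k):
    im=overlay(p,T,0,box,k)
    L=s["ee_pos"]+np.array([[0,0,.019],[0,0,-.081]])  # grip, tip
    uv=((proj(p,L)-box[:2]+.5)*k).astype(int);cv2.line(im,tuple(map(int,uv[0])),tuple(map(int,uv[1])),(0,255,255),1);return im
a=draw(p,(250,110,70,110),5.4);b=draw(t,(312,180,60,60),6.5)
h=max(a.shape[0],b.shape[0]);pad=lambda i:cv2.copyMakeBorder(i,0,h-i.shape[0],0,0,0)
cv2.imwrite("pics/o5.png",np.hstack([pad(a),pad(b)]))
E
```

```text
[ 0.09923743 -0.09230411 -2.07248908] [-0.11459991 -0.12664714  0.00923427] [ 0.54027244 -0.06202446  0.2526634 ] [ 0.53  0.29 -0.61  1.78  0.18  1.13 -0.11]
```

View pics/o5.png

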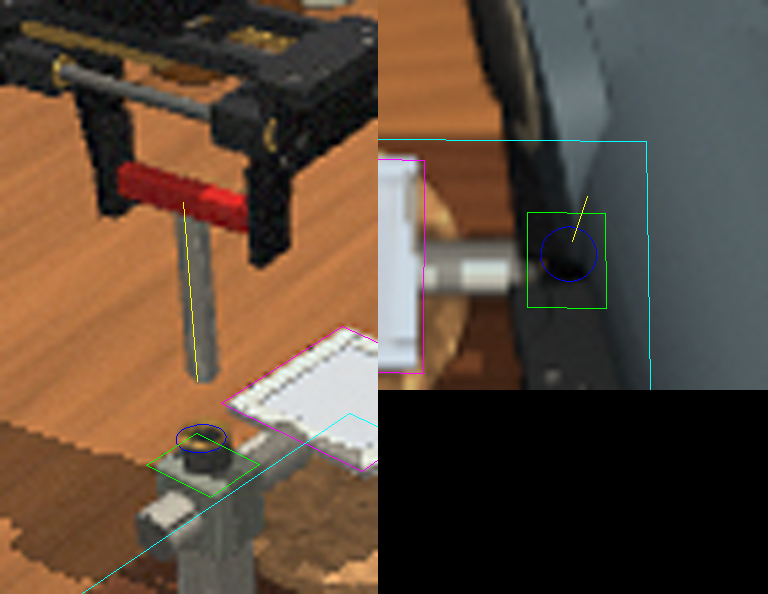

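Tip at about (203,378), ring at about (205,435): both sit about 1 px to the right of the overlay, so they agree with each other. I'll descend.

Request:
servo_tool:
  targets: "0 0 0 0 0 0.014 1;0 0 0 0 0 0.012 1;0 0 0 0 0 0.002 1;0 0 0 0 0 0.002 1;0 0 0 0 0 0.002 1;0 0 0 0 0 0 1"

```text
time: 11.78
ee_pos: [0.5404, -0.0621, 0.2202]
ee_rot: [2.202, 2.24, 0.001]
force: [-0.7, -0.7, -1.9]
finger_gap: 0.914
```

Request:
servo_tool:
  targets: "0 0 0 0 0 0.0015 1;0 0 0 0 0 0.0015 1;0 0 0 0 0 0.001 1;0 0 0 0 0 0 1"

```text
time: 12.28
ee_pos: [0.5412, -0.0616, 0.2172]
ee_rot: [2.201, 2.24, 0.003]
force: [0.0, 2.4, 5.2]
finger_gap: 0.918
```

Request:
servo_tool:
  targets: "0 0 0 0.0008 0 0 1;0 0 0.06 0.0002 0 0.0005 1;0 0 0.06 0 0 0 1;0 0 0.06 0 0 0 1;0 0 0 0 0 0 1"

```text
time: 12.9
ee_pos: [0.5414, -0.0608, 0.2164]
ee_rot: [2.393, 2.033, 0.004]
force: [0.4, 0.8, 5.4]
finger_gap: 0.91
```

Request:
servo_tool:
  targets: "0 0 0.05 0 0 0 1;0 0 0.05 0 0 0 1;0 0 0.05 0 0 0.0003 1;0 0 0 0 0 0 1"

```text
time: 13.4
ee_pos: [0.5404, -0.061, 0.2147]
ee_rot: [-2.539, -1.85, -0.001]
force: [1.4, 1.1, -1.7]
finger_gap: 0.912
```

Request:
servo_tool:
  targets: "0 0 0 0 0 0.002 1;0 0 0 0 0 0.002 1;0 0 0 0 0 0 1"

```text
time: 13.78
ee_pos: [0.5403, -0.0612, 0.2109]
ee_rot: [-2.54, -1.849, -0.0]
force: [3.0, 1.4, -2.4]
finger_gap: 0.913
```

Request:
servo_tool:
  targets: "0 0 0 0.0004 0.0005 0.002 1;0 0 0 0 0 0.002 1;0 0 0 0 0 0.0015 1;0 0 0 0 0 0 1"

```text
time: 14.28
ee_pos: [0.5406, -0.0609, 0.2055]
ee_rot: [-2.54, -1.848, 0.001]
force: [1.2, 1.6, -1.2]
finger_gap: 0.913
```

Request:
servo_tool:
  targets: "0 0 0 0.0002 0.0002 0.001 1;0 0 0 0 0 0.001 1;0 0 0 0 0 0 1"

```text
time: 14.65
ee_pos: [0.5409, -0.0604, 0.2053]
ee_rot: [-2.54, -1.848, 0.001]
force: [-2.9, 1.7, 9.0]
finger_gap: 0.912
```

```bash
python3 -c "
from h import *
s=sensors.state();print(s['force'],s['moment'],s['ee_pos'],s['joint_positions'].round(2))"
```

```text
[-2.94796225  1.73992871  8.97026088] [0.76750276 0.94950952 0.05611225] [ 0.54091176 -0.06041714  0.20525884] [ 0.47  0.32 -0.53  1.84  0.19  1.03 -0.46]
```

Seated: it bottomed at TCP z 0.2053, tip about 0.124. I'll ease the push and turn clockwise, watching the moment.

Request:
servo_tool:
  targets: "0 0 0 0 0 -0.0007 1;0 0 0.05 0 0 0 1;0 0 0.05 0 0 0 1;0 0 0.05 0 0 0 1;0 0 0 0 0 0 1"

```text
time: 15.28
ee_pos: [0.5408, -0.0602, 0.2054]
ee_rot: [-2.671, -1.653, 0.001]
force: [-2.6, 2.9, 6.6]
finger_gap: 0.911
```

```bash
cat > r.py <<'E'
from h import *
s=sensors.state();R=Ro.from_rotvec(s['ee_rot']).as_matrix()
print('F',s['force'].round(2),'M',s['moment'].round(3),s['ee_pos'].round(4),'j7',s['joint_positions'][6].round(3),'yaw',np.arctan2(R[1,1],R[0,1]).round(4),s['time'])
E
python3 r.py
```

```text
F [-2.55  2.86  6.56] M [0.827 0.726 0.114] [ 0.5408 -0.0602  0.2054] j7 -0.596 yaw -0.4623 15.275
```

Request:
servo_tool:
  targets: "0 0 0.04 0.0003 -0.0005 -0.0003 1;0 0 0.04 0 0 0 1;0 0 0.04 0 0 0 1;0 0 0 0 0 0 1"

```text
time: 15.78
ee_pos: [0.5407, -0.0599, 0.2053]
ee_rot: [-2.766, -1.489, 0.0]
force: [-1.3, 3.1, 5.4]
finger_gap: 0.913
```

```bash
python3 r.py
```

```text
F [-1.33  3.12  5.39] M [0.747 0.565 0.146] [ 0.5407 -0.0599  0.2053] j7 -0.709 yaw -0.5834 15.775
```

Request:
servo_tool:
  targets: "0 0 0.04 0.0004 0 -0.0003 1;0 0 0.04 0 0 0 1;0 0 0.04 0 0 0 1;0 0 0 0 0 0 1"

```text
time: 16.27
ee_pos: [0.5409, -0.0597, 0.2054]
ee_rot: [-2.851, -1.319, 0.0]
force: [-1.9, 2.6, 5.7]
finger_gap: 0.91
```

```bash
python3 r.py
```

```text
F [-1.91  2.6   5.69] M [0.875 0.684 0.15 ] [ 0.5409 -0.0597  0.2054] j7 -0.822 yaw -0.7041 16.275
```

Request:
servo_tool:
  targets: "0 0 0.04 0 0 0 1;0 0 0.04 0 0 0 1;0 0 0.04 0 0 0 1;0 0 0 0 0 0 1"

```text
time: 16.77
ee_pos: [0.5409, -0.0596, 0.2054]
ee_rot: [-2.925, -1.146, 0.0]
force: [-2.1, 3.4, 5.7]
finger_gap: 0.912
```

```bash
python3 r.py
```

```text
F [-2.05  3.36  5.72] M [0.941 0.562 0.115] [ 0.5409 -0.0596  0.2054] j7 -0.934 yaw -0.824 16.775
```

Request:
servo_tool:
  targets: "0 0 0.04 0 0 0 1;0 0 0.04 0 0 0 1;0 0 0.04 0 0 0 1"

```text
time: 17.15
ee_pos: [0.541, -0.0594, 0.2053]
ee_rot: [-2.988, -0.967, -0.0]
force: [-1.7, 4.1, 5.8]
finger_gap: 0.914
```

```bash
python3 r.py; python3 - <<'E'
from h import *
p=vision.get_image("scene");save(p,"o6.png",(245,115,85,90),6.5)
E
```

```text
F [-1.68  4.07  5.82] M [1.004 0.551 0.25 ] [ 0.541  -0.0594  0.2053] j7 -1.047 yaw -0.9446 17.15
```

View pics/o6.png

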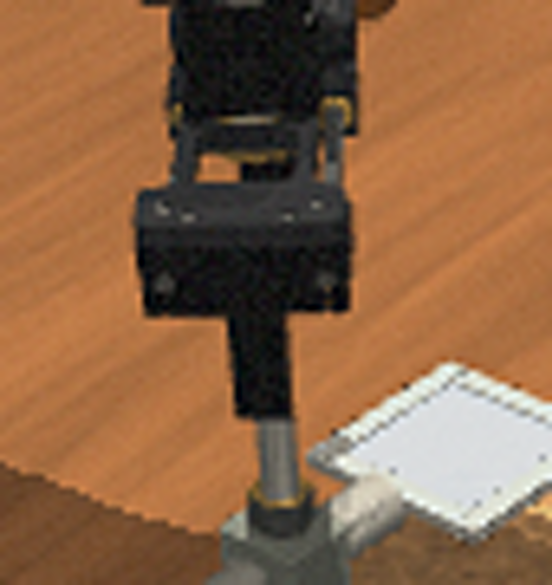

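The bar turns with the fingers (finger at (262,370)), the shank stands in the brass screw at (278,490), and the diffuser is still level. I'll keep going.

Request:
servo_tool:
  targets: "0 0 0.04 0.0002 -0.0006 -0.0003 1;0 0 0.04 0 0 0 1;0 0 0.04 0 0 0 1"

```text
time: 17.58
ee_pos: [0.541, -0.0593, 0.2054]
ee_rot: [3.042, 0.786, 0.001]
force: [-0.9, 2.9, 4.4]
finger_gap: 0.915
```

```bash
python3 r.py
```

```text
F [-0.89  2.88  4.42] M [0.821 0.219 0.453] [ 0.541  -0.0593  0.2054] j7 -1.161 yaw -1.0649 17.575
```

Request:
servo_tool:
  targets: "0 0 0.03 0 0 0 1;0 0 0.03 0 0 0 1"

```text
time: 17.82
ee_pos: [0.541, -0.0593, 0.2054]
ee_rot: [3.064, 0.695, 0.001]
force: [0.4, 2.5, 3.1]
finger_gap: 0.912
```

```bash
python3 r.py
```

```text
F [0.42 2.53 3.1 ] M [0.902 0.237 0.4  ] [ 0.541  -0.0593  0.2054] j7 -1.217 yaw -1.1244 17.825
```

Request:
servo_tool:
  targets: "0 0 0 0 0 0 1;0 0 0 0 0 0 1"

```text
time: 18.08
ee_pos: [0.541, -0.0593, 0.2054]
ee_rot: [-3.063, -0.698, -0.001]
force: [-0.6, 2.8, 3.2]
finger_gap: 0.909
```

```bash
for i in 1 2 3 4; do python3 -c "
from h import *
vision.get_image('top');s=sensors.state();print(s['moment'].round(3),s['joint_torque'][6].round(3),s['time'])"; done
```

```text
[1.001 0.151 0.396] -0.379 18.125
[0.952 0.19  0.339] -0.379 18.175
[0.978 0.219 0.384] -0.379 18.225
[0.941 0.183 0.393] -0.379 18.275
```

Request:
servo_tool:
  targets: "0 0 0.02 0 0 0 1;0 0 0 0 0 0 1;0 0 0 0 0 0 1"

```text
time: 18.65
ee_pos: [0.5409, -0.0594, 0.2054]
ee_rot: [-3.07, -0.667, -0.0]
force: [-1.1, 3.9, 3.1]
finger_gap: 0.911
```

```bash
for i in 1 2 3 4; do python3 -c "
from h import *
vision.get_image('top');s=sensors.state();print(s['moment'].round(3),s['joint_torque'][6].round(3),s['time'])"; done; python3 r.py
```

```text
[1.005 0.124 0.419] -0.424 18.7
[0.977 0.134 0.409] -0.424 18.75
[1.074 0.139 0.412] -0.425 18.8
[1.055 0.15  0.395] -0.425 18.85
F [-1.08  2.64  3.98] M [1.055 0.15  0.395] [ 0.5409 -0.0594  0.2054] j7 -1.234 yaw -1.1429 18.85
```

About 0.41 N m held (wrist about 0.41, joint 7 0.425). I'll relax the wind-up, open, and check that the fingers clear before rising.

Request:
servo_tool:
  targets: "0 0 -0.03 0 0 -0.0003 1;0 0 0 0 0 0 1;0 0 0 0 0 0 -1;0 0 0 0 0 0 -1;0 0 0 0 0 0 -1;0 0 0 0 0 0 -1"

```text
time: 19.6
ee_pos: [0.5408, -0.0599, 0.2056]
ee_rot: [3.059, 0.712, -0.0]
force: [0.7, 0.6, -0.1]
finger_gap: 1.002
```

```bash
python3 r.py; python3 -c "
from h import *
print([ (np.round(r['bbox']).tolist(),r['confidence']) for r in vision.recognise('key_grip',vision.get_image('scene'))[:4]])"
```

```text
F [ 0.69  0.58 -0.1 ] M [-0.036  0.012  0.038] [ 0.5408 -0.0599  0.2056] j7 -1.206 yaw -1.1134 19.6
[([179.0, 244.0, 30.0, 33.0], 0.89), ([285.0, 164.0, 8.0, 27.0], 0.69), ([271.0, 234.0, 27.0, 39.0], 0.59)]
```

Force is zero with the jaws open. Rising slowly at first.

Request:
servo_tool:
  targets: "0 0 0 0 0 -0.005 -1;0 0 0 0 0 -0.008 -1;0 0 0 0 0 -0.01 -1;0 0 0 0 0 -0.02 -1"

```text
time: 20.2
ee_pos: [0.5405, -0.0595, 0.2492]
ee_rot: [-3.059, -0.713, 0.001]
force: [1.2, -0.7, 0.7]
finger_gap: 1.0
```

Request:
servo_tool:
  targets: "0 0 0 0 0 -0.04 -1;0 0 0 0 0 -0.04 -1;0 0 0 -0.04 0.03 0 -1;0 0 0 -0.04 0.03 0 -1;0 0 0 -0.04 0.03 0 -1;0 0 0 -0.04 0.03 0 -1;0 0 0 0 0 0 -1"

```text
time: 21.08
ee_pos: [0.4481, -0.2421, 0.3294]
ee_rot: [3.061, 0.699, -0.001]
force: [0.8, 0.3, -0.1]
finger_gap: 1.001
```

```bash
python3 r.py; python3 - <<'E'
from ov import *
T=frame((.5403,-.0624),np.radians(-5.3))
p=vision.get_image("scene");t=vision.get_image("top");a=overlay(p,T,0,(170,120,180,140),4.3);cv2.imwrite("pics/o7.png",a)
E
```

```text
F [ 0.83  0.34 -0.07] M [ 0.062 -0.027  0.045] [ 0.4481 -0.2421  0.3294] j7 -0.745 yaw -1.1216 21.075
```

View pics/o7.png

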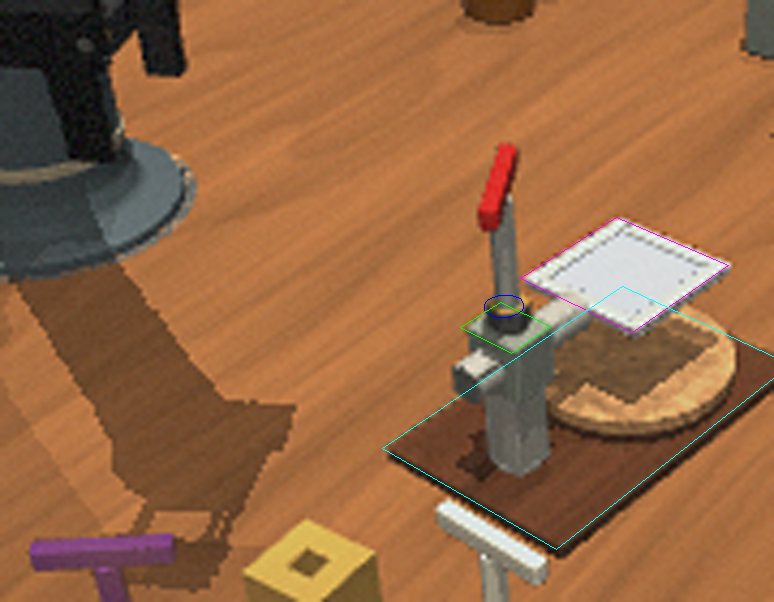

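The key stands in the screw (bar at about (497,187), screw at (505,308)). The diffuser lies on its level outline, and the holder is empty. I'll check the seating height and hand in.

```bash
python3 - <<'E'
from h import *
from m import bar
p=vision.get_image("scene");print(bar(p,(270,140,40,45))[0],[proj(p,[.5408,-.0600,z])[0].round(1) for z in(.222,.224,.229)])
t=vision.get_image("top")
try: c=bar(t,(325,190,35,45))[0];print(c,proj(t,[.5408,-.06,.225])[0],tri(p,bar(p,(270,140,40,45))[0],t,c))
except Exception as e: print(e)
workorder.hand_in()
E
```

```text
[284.87209302 163.3255814 ] [array([285.4, 163.6]), array([285.4, 163. ]), array([285.3, 161.3])]
[342.34645669 212.07086614] [341.79793492 212.96338519] [ 0.54239375 -0.06243354  0.22487544]
the job is handed in; nothing more can be done
```

The diffuser is level, the setscrew is tightened to about 0.41 N m, and the red key is left standing in it. The job is handed in; it reported no verdict. The last time I read was about 21 s of the 61 s allowed.

- **Diffuser:** I pressed the raised edge down with the shut fingers. The contact force read about 2–3 N throughout. After release, and again at the end, the picture showed the frame lying on the level outline.
- **Key:** I took the red key from the brass holder. It dropped into the socket after about 0.33 rad of clockwise searching and bottomed with its tip about 124 mm above the counter. After letting go, two views put the bar's centre at about 225 mm, against 224 mm for a fully seated key.
- **Torque:** The last held readings were about 0.41 N m at the wrist and 0.425 N m at joint 7. One noisy reading taken during the turn was 0.453 N m. The torque was about 0.38 N m after another 0.06 rad of turning, so I put that reading down to a transient.
- **Other things:** I avoided the other things and saw no contact with them. The last picture showed the purple and white keys still standing; I did not check the positions of the cassette, loupe, brush pot and reel afterwards.

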